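Slide the backing plate under the mended cornice

TASK

Push the thin marble plate along the table and under the low plaster cornice that bridges the two timber bearers, until it lies centred beneath it, square to it and sticking out equally on both sides. Only push it with the fingers: keep it flat on the table, never lift or tip it, and do not shift the cornice or disturb the other things. Finish with the hand clear.

Things in the scene. Friction and masses are not known exactly. Their poses are not given: they have to be found in the camera images.
- plate: Loose flat marble plate to push, about 0.35 to 0.7 kg: 92 mm along its x, 130 mm along its y, 16 mm thick. Origin: centre of its underside, z up. Starts flat on the table (z = 0), left or right of the cornice, centres 140 to 190 mm apart, askew by up to 0.25 rad. Goes in lengthwise (its y along the bearers' y), either end first. Two spread fingertips pushing one edge turn it flush with them.
- bearers: Two fixed timber blocks, each 45 (x) x 66 (y) x 21 mm high, centred at x = -81.5 and +81.5 mm in this frame: the gap between is 118 mm wide along x, open at both ends along y. Origin on the table midway between them, z up; x runs along the cornice, roughly away from the robot; the plate slides along y.
- cornice: Loose stepped plaster cornice, 0.6 kg, 208 mm along its x, 60 mm along y, 38 mm high, a thin reddish mended joint near its middle. Rests on the bearers, centred and parallel: underside 21 mm, top 59 mm above the table, headroom over the plate 5 mm. Origin: centre of its underside. Centred below it, the plate sticks out 35 mm on each side.
- cornice_end (a point): Point in the cornice 100 mm from its centre along +x, 20 mm above its underside.
- offcut: Square marble offcut, 66 x 66 x 50 mm high: too tall for the gap, a bystander. It starts on the side of the cornice where the plate is not. Origin on its underside.
- pot: Round open steel pot, 68 mm across and 50 mm high, a bystander beyond the far end of the cornice. Origin on its underside.
- wedge: Small stepped timber wedge, 30 x 75 mm, 18 mm high, a bystander. Origin on its underside.
- corner: Small stepped plaster moulding piece, 50 x 70 mm, 28 mm high, a bystander. Origin on its underside.
- mallet: Hammer with a wooden handle, 260 mm long, lying on the right of the table, a bystander. Origin in the tool, on the table.
- spatula: Spatula 260 mm long, lying on the left of the table, a bystander. Origin in the tool, on the table.
- brush: Brush 200 mm long, lying on the left of the table, a bystander. Origin in the tool, on the table.
Things that resemble listed ones, but are neither listed nor needed, are in the scene too. What is meant by the plate is not blue or purple, and is the larger of those in its own colour.

How it is judged (in metres and radians):
At the end, for the whole second after the job is handed in: The plate rests flat on the table between the bearers, its centre within 10 mm of the cornice's middle in the sliding direction (and 16 mm across it), square to it within 0.10 rad, at rest; the cornice is within 8 mm of where it was (its end within 10 mm) (y of plate in the frame of bearers between -0.01 and 0.01 m and x of plate in the frame of bearers between -0.016 and 0.016 m and angle between the y axis of plate and the y axis of bearers, either way round below 0.1 rad and height (world z) of plate below 0.004 m and angle between plate's own z axis and vertical below 0.04 rad and linear speed of plate below 0.01 m/s and distance of cornice from where it was at the start of the episode below 0.008 m and distance of cornice_end from where it was at the start of the episode below 0.01 m); the robot touches nothing.
It fails at once if the plate is lifted off the table (more than 8 mm) (height (world z) of plate above 0.008 m).
It fails at once if the plate is tipped more than 0.12 rad (angle between plate's own z axis and vertical above 0.12 rad).
It fails at once if the cornice is shifted more than 8 mm (its end more than 10 mm) (distance of cornice from where it was at the start of the episode above 0.008 m or distance of cornice_end from where it was at the start of the episode above 0.01 m).
It fails at once if a bystander is moved more than 20 mm (distance of any of offcut, pot, wedge, corner, mallet, spatula, brush from where it was at the start of the episode above 0.02 m).
It also fails if it takes over 72 s, if anything falls off the work surface, if the arm or the gripper's body presses on something with over 40 N, if the wrist force passes 120 N, or if a joint passes its speed limit or range.

ROBOT

A 6-joint arm with a two-finger parallel gripper is mounted at the origin on the work surface. World frame = base frame: x ahead of the robot, y to its left, z up, the work surface at z = 0. Lengths are in m, angles in degrees, forces in N, time in s.
With the tool pointing down it reaches from about 0.4 to 0.925 m from the base axis. Payload 3.4 kg.
Tool frame: the origin (TCP) lies between the finger pads; the fingertips stand env.tcp_to_tips ahead of it and the grasp point (between the pads) is the TCP (env.tcp_to_tips is the distance from the TCP to the fingertips, in m); z points along the fingers, y is the direction in which the jaws open and shut (so a half turn about z gives the same grasp; the last joint's range is limited). The gripper opens to 85 mm and grips with 20 to 120 N. Pads are 22 mm wide; open, the fingers measure 114 mm over their backs; the gripper's body (76 mm by 85 mm) begins 54 mm behind the grasp point. The pads swing forward as they close: fully open they stand 13 mm farther back than shut.
Start: joints at [-76.633, 17.578, 86.31, -0, 76.112, -4.211], TCP at [0.174, -0.548, 0.25] pointing down, gripper open.
Joint ranges: [-179.03, 179.03], [-60, 130.46], [8.19, 133.38], [-81.62, 261.62], [5.75, 156.47], [-153.77, 153.77]. Speed limits (degrees/s): [147.25, 147.25, 180, 180, 180, 180].

INTERFACE

Orientations are given as [roll, pitch, yaw] about the fixed x, y, z axes, in that order (R = Rz(yaw) Ry(pitch) Rx(roll)).
In Python, from cell import env gives the robot as it stands.
- The arm moves only by the shell command python3 -m inch 'ROWS' [FORCE]. ROWS is JSON, a list of rows, each a list of 7 numbers: the turn, a rotation vector about the tool's x, y, z in rad, then the shift along the tool's x, y, z in m, then the finger opening in m, from 0 to 0.0854. In form: [[rx, ry, rz, dx, dy, dz, hand], ...]. A call has 1 to 5 rows; each row is the pose to reach, as a shift and turn from the pose measured when the call began, along the tool's axes at that moment; what a row does not reach only later rows make up. A row lasts 1/10 s, in which the tool goes at most 50 mm and 8.59 degrees, less where a joint would pass 70% of its speed; a pose out of reach is approached as far as the arm can. A call with a gripper value outside its range is refused whole. The fingers move at their own pace and stop on an object; FORCE is the grip in N (left out, the last holds). Time passes only in rows, so rows that repeat a pose let the fingers close. It gives the time, the measured TCP pose, the force and the opening at its end, in the units of the state.
- env.observe(): the state, without advancing time (a new reading comes with each control period).
- env.camera(name): name is "scene" or "top" or "wrist"; returns the picture (420x560x3 uint8, blue, green, red); there is no depth.
- env.camera_params(name): a dict with "fx", "fy", "cx", "cy" (pixels), "camera_from_world" (4x4, takes a point from world to camera coordinates). Camera axes: x right, y down, z forward; pixel columns grow to the right and rows downward; lengths in m; the calibration is good to about 2 mm. A picture is of the moment at which its call begins: read the wrist's pose just before it. camera_params takes no time and is no camera call; for the wrist camera it gives the pose at the moment of the call.
- env.finish_job(): hands the job in, once; it reports no verdict.
The state is a dict: "t": time; "joint_pos": joint angles; "qd": joint speeds; "joint_efforts": joint torques, N m; "ee_pos": TCP position; "tool_rot": TCP orientation; "force": force on the tool from outside, world axes, zero at the start; "moment": the same for the moment, N m; "grip_width": finger opening in m.
Only numpy, scipy, OpenCV 4.12 (cv2) and the standard library are available. Lean on these libraries where they do the work, as an engineer would, in place of code of your own. Each camera call takes 0.05 s, during which the arm holds its last target.

## Working session

There is one attempt and no reset: what is moved stays moved. The work goes in short steps, Python scripts to look and compute and a shell command to move; the robot and the scene stay as the last step left them, time stands still between calls to the robot, and variables do not carry over. Pictures are saved under pics/ and viewed, and the job is handed in when it is done.

```bash
ls; mkdir -p pics; python3 - <<'E'
from cell import env
import cv2
print(env.observe(), env.tcp_to_tips)
for n in("scene","top"):
    cv2.imwrite(f"pics/{n}0.png",env.camera(n))
    print(env.camera_params(n))
E
```

```text
pics
{'t': 0.0, 'joint_pos': array([-7.66317005e+01,  1.76228152e+01,  8.63819097e+01, -1.01428138e-03,
        7.61125005e+01, -4.21094310e+00]), 'qd': array([ 0.01711323, -0.0621504 , -0.02003587,  0.05152854, -0.02125215,
       -0.04597145]), 'joint_efforts': array([-4.19445605e-04, -4.57547951e+01, -2.51914734e+01, -5.61425850e-05,
        1.32640344e-02,  5.30897523e-06]), 'ee_pos': array([ 0.1734869, -0.547521 ,  0.2493885]), 'tool_rot': array([-1.79883019e+02, -7.62622282e-03,  1.75794793e+01]), 'force': array([-0.02816274,  0.75404915, -0.37208421]), 'moment': array([ 0.02337709, -0.00248416, -0.00528144]), 'grip_width': 0.08519638844802101} 0.019
{'fx': 381.449275437617, 'fy': 381.449275437617, 'cx': 272.8561469443531, 'cy': 208.08924818443612, 'camera_from_world': array([[ 0.4524037 ,  0.89178312,  0.00733204, -0.24022036],
       [ 0.64983622, -0.32401055, -0.68755367, -0.29542487],
       [-0.6107731 ,  0.31581645, -0.72609655,  1.44576427],
       [ 0.        ,  0.        ,  0.        ,  1.        ]])}
{'fx': 465.30199328197284, 'fy': 465.30199328197284, 'cx': 277.71532557350974, 'cy': 214.11827021068123, 'camera_from_world': array([[ 0.02906524, -0.99944286,  0.01640695, -0.02833047],
       [-0.99817038, -0.02989105, -0.05255875,  0.51776468],
       [ 0.05301988, -0.0148493 , -0.99848304,  1.35387955],
       [ 0.        ,  0.        ,  0.        ,  1.        ]])}
```

View pics/scene0.png

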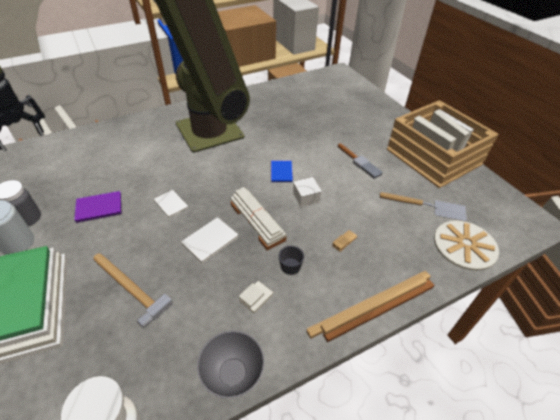

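View pics/top0.png

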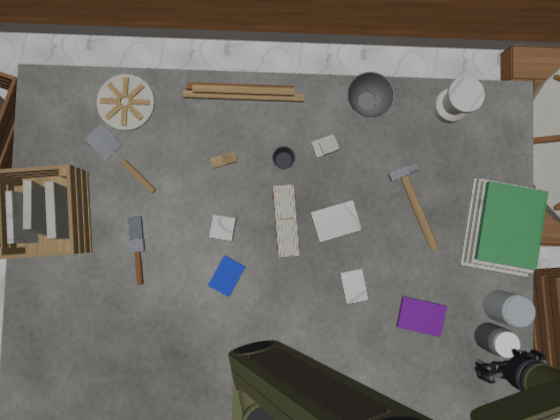

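The scene shows four flat plates. In the top view they are large white at (336,221), small white at (354,286), blue at (227,276) and purple at (422,316). The large white one fits: it is neither blue nor purple, and it is the larger of the two whites. It lies right of the cornice at (286,220). I'll confirm this in an enlarged crop.

```bash
python3 - <<'E'
import cv2
im=cv2.imread("pics/top0.png")
c=im[170:310,200:380]
cv2.imwrite("pics/crop0.png",cv2.resize(c,None,fx=4.2,fy=4.2,interpolation=cv2.INTER_CUBIC))
E
```

```text
(no output)
```

View pics/crop0.png

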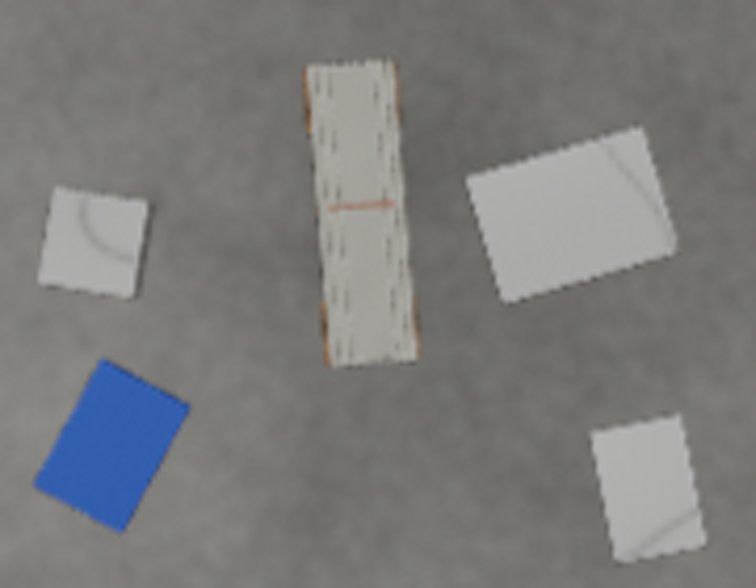

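The crop confirms the large white plate, with corners at crop (468,178), (643,127), (677,250) and (507,302). The cornice corners are at (306,65), (394,60), (418,358) and (330,366).

```bash
cat > h.py <<'E'
import numpy as np, cv2
from scipy.optimize import least_squares
def pix2w(P,px,z):
    px=np.atleast_2d(np.array(px,float)); M=np.array(P["camera_from_world"]);R=M[:3,:3];t=M[:3,3]
    d=np.c_[(px[:,0]-P["cx"])/P["fx"],(px[:,1]-P["cy"])/P["fy"],np.ones(len(px))]@R
    o=-R.T@t
    return o+d*((z-o[2])/d[:,2])[:,None]
def w2pix(P,X):
    X=np.atleast_2d(X);M=np.array(P["camera_from_world"]);c=X@M[:3,:3].T+M[:3,3]
    return np.c_[c[:,0]/c[:,2]*P["fx"]+P["cx"],c[:,1]/c[:,2]*P["fy"]+P["cy"]]
def fit(P,px,z,loc,g):
    px=np.array(px,float);loc=np.array(loc,float)
    def X(p):
        c,s=np.cos(p[2]),np.sin(p[2]);q=loc@np.array([[c,s],[-s,c]])+p[:2]
        return np.c_[q,np.full(len(q),z)]
    r=least_squares(lambda p:(w2pix(P,X(p))-px).ravel(),g)
    return r.x,np.abs(r.fun).max()
def rect(a,b): return [(a/2,b/2),(a/2,-b/2),(-a/2,-b/2),(-a/2,b/2)]
E
python3 - <<'E'
from h import *
from cell import env
P=env.camera_params("top")
s=lambda L:[(200+(x-1.6)/4.2,170+(y-1.6)/4.2) for x,y in L]
pl=s([(468,178),(643,127),(677,250),(507,302)]);co=s([(306,65),(394,60),(418,358),(330,366)])
print(pix2w(P,pl,.016));
for z in(.021,.04,.059):
  W=pix2w(P,co,z);print(z,W.mean(0),np.linalg.norm(W-np.roll(W,-1,0),axis=1))
# order: (+x,+y left/up),( +x,-y),(-x,-y),(-x,+y)
pp,e=fit(P,pl,.016,rect(.092,.130),[.5,-.15,0]);print("plate",pp,e)
for z in(.021,.04,.059):
  print("corn",z,fit(P,co,z,rect(.208,.060),[.5,0,0]))
E
```

```text
[[ 0.5274251  -0.11076282  0.016     ]
 [ 0.56695167 -0.2327692   0.016     ]
 [ 0.48137908 -0.25838808  0.016     ]
 [ 0.44162    -0.14018701  0.016     ]]
0.021 [ 0.50145297 -0.03707173  0.021     ] [0.06161192 0.20827464 0.06128673 0.21016819]
0.04 [ 0.50067542 -0.03645163  0.04      ] [0.06075022 0.20536171 0.06042958 0.20722878]
0.059 [ 0.49989787 -0.03583152  0.059     ] [0.05988851 0.20244879 0.05957242 0.20428937]
plate [ 0.5043559  -0.18553357  0.31624199] 1.0915057368496832
corn 0.021 (array([ 0.50144262, -0.03707101,  0.10776179]), np.float64(0.3944425614602949))
corn 0.04 (array([ 0.5006888 , -0.03645146,  0.10774275]), np.float64(0.4937469629638258))
corn 0.059 (array([ 0.4999355 , -0.03583194,  0.10772311]), np.float64(1.0263527211765222))
```

Plate pose: yaw about 0.31, which is 0.2 rad askew to the cornice (yaw 0.108), and about 13 mm toward -x in the bearer frame. My plan is to push the far (-y) end with spread fingertips until it is flush, then steer diagonally, then push straight in. First I'll move to above the start point.

```bash
python3 -m inch '[[0,0,-0.14,0.04,-0.0145,0,0.055],[0,0,-0.28,0.08,-0.029,0,0.055],[0,0,-0.42,0.12,-0.0435,0,0.055],[0,0,-0.56,0.16,-0.058,0,0.055],[0,0,-0.70,0.20,-0.0725,0,0.055]]'
cat > rel.py <<'E'
# work out the shift to a bearer-frame tool target
from h import *
from scipy.spatial.transform import Rotation as Ro
import sys
from cell import env
O=np.array([.501,-.0367]);YB=.108
def R2(a): return np.array([[np.cos(a),-np.sin(a)],[np.sin(a),np.cos(a)]])
def here():
    o=env.observe();p=np.array(o["ee_pos"]);b=R2(YB).T@(p[:2]-O);
    print("t",round(o["t"],2),"tool in bearers mm",(b*1e3).round(1),"z",round(p[2]*1e3,1),"rot",np.round(o["tool_rot"],2),"F",np.round(o["force"],1),"w",round(o["grip_width"],4));return o
def shift(bx,by,z,yaw=90+np.degrees(YB)):
    o=here();Rt=Ro.from_euler("xyz",o["tool_rot"],degrees=True)
    tgt=np.r_[O+R2(YB)@np.array([bx,by]),z]
    Rg=Ro.from_euler("xyz",[180,0,yaw],degrees=True)
    print("turn",(Rt.inv()*Rg).as_rotvec().round(3),"shift",Rt.inv().apply(tgt-o["ee_pos"]).round(4))
if __name__=="__main__": shift(*map(float,sys.argv[1:]))
E
python3 rel.py -.011 -.25 .25
```

```text
t: 0.6
ee_pos: [0.3431, -0.4167, 0.2492]
tool_rot: [-179.9, -0.1, 58.0]
force: [-0.2, -0.9, -0.2]
grip_width: 0.0552
t 0.6 tool in bearers mm [-197.9 -360.7] z 249.2 rot [-1.7988e+02 -1.0000e-01  5.7990e+01] F [-0.2 -0.9 -0.2] w 0.0552
turn [-0.001 -0.002 -0.667] shift [ 0.2026  0.0784 -0.0006]
```

```bash
python3 -m inch '[[0,0,-0.14,0.041,0.016,0,0.055],[0,0,-0.28,0.081,0.031,0,0.055],[0,0,-0.42,0.122,0.047,0,0.055],[0,0,-0.56,0.162,0.063,0,0.055],[-0.001,-0.002,-0.667,0.2025,0.0785,0,0.055]]'
python3 -m inch '[[0,0,0,0,0,0,0.055]]' >/dev/null
python3 - <<'E'
from h import *
from cell import env
P=env.camera_params("top")
cv2.imwrite("pics/w1.png",env.camera("wrist"))
cv2.imwrite("pics/t1.png",cv2.resize(env.camera("top")[140:320,190:450],None,fx=3,fy=3,interpolation=cv2.INTER_CUBIC))
E
python3 rel.py -.011 -.25 .035
```

```text
t: 1.1
ee_pos: [0.5181, -0.2852, 0.249]
tool_rot: [-179.9, -0.0, 96.5]
force: [0.5, -0.8, -0.1]
grip_width: 0.0548
t 1.3 tool in bearers mm [  -9.3 -247.9] z 248.2 rot [-1.7985e+02 -8.0000e-02  9.6620e+01] F [-0.7  0.6 -0.8] w 0.0551
turn [-0.003 -0.001  0.008] shift [-0.0024 -0.0011  0.2132]
```

View pics/w1.png

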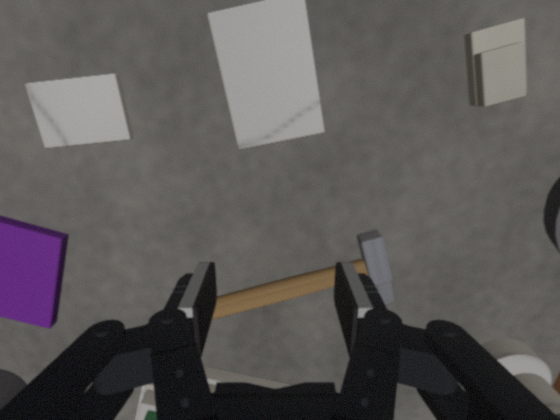

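View pics/t1.png

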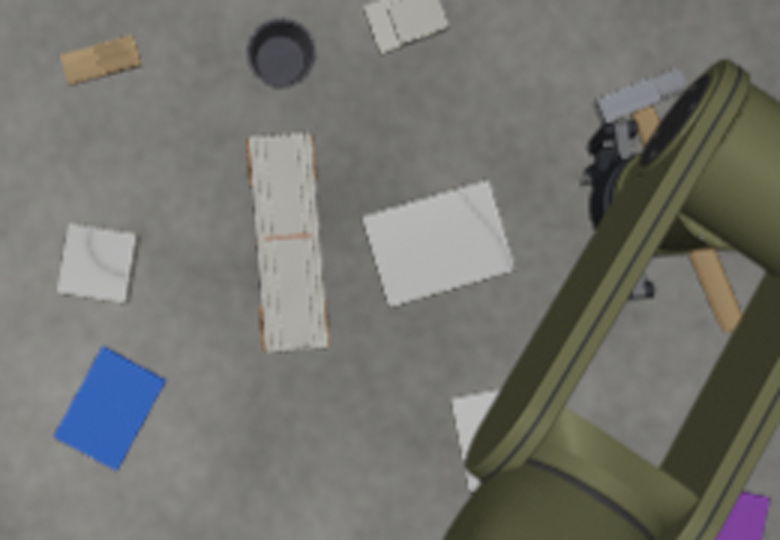

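The wrist view shows the plate's near end at (240,149)–(324,131) and the mallet handle from (215,305) to (340,275). I'll check the clearance between the fingertips and the handle before descending.

```bash
python3 - <<'E'
from rel import *
P=env.camera_params("wrist")
f=lambda px,z:((pix2w(P,px,z)[:,:2]-O)@R2(YB)*1e3).round(1)
print("handle edge",f([(220,295),(290,277),(335,264),(360,238)],.015))
print("plate",f([(324,131),(240,149),(209,12)],.016))
E
```

```text
handle edge [[ -75.5 -400.1]
 [   9.2 -374.5]
 [  61.7 -356.7]
 [  88.2 -323.2]]
plate [[  40.4 -203.1]
 [ -46.6 -222.3]
 [ -72.2  -95.5]]
```

```bash
python3 -m inch '[[0,0,0,-0.001,-0.002,0.045,0.055],[0,0,0.008,-0.002,-0.005,0.09,0.055],[-0.003,-0.001,0.008,-0.0025,-0.006,0.135,0.055],[-0.003,-0.001,0.008,-0.0025,-0.006,0.18,0.055],[-0.003,-0.001,0.008,-0.0025,-0.006,0.21,0.055]]'
python3 -m inch '[[0,0,0,0,0,0.002,0.055],[0,0,0,0,0,0.004,0.055]]'
python3 rel.py -.015 -.25 .025
```

```text
t: 1.8
ee_pos: [0.509, -0.2873, 0.0353]
tool_rot: [-179.8, -0.2, 96.0]
force: [0.9, 0.4, 0.4]
grip_width: 0.0548
t: 2.0
ee_pos: [0.5072, -0.2879, 0.0308]
tool_rot: [-179.7, -0.2, 95.9]
force: [0.2, -0.1, 0.3]
grip_width: 0.0547
t 2.0 tool in bearers mm [ -20.9 -250.4] z 30.8 rot [-179.67   -0.25   95.87] F [ 0.2 -0.1  0.3] w 0.0547
turn [-0.006 -0.004 -0.005] shift [0.0004 0.0059 0.0057]
```

```bash
python3 -m inch '[[-0.006,-0.004,-0.005,0,0.003,0.003,0.055],[-0.006,-0.004,-0.005,0,0.006,0.006,0.055]]'
python3 -m inch '[[0,0,0,0,0,0.002,0.055],[0,0,0,0,0,0.003,0.055]]'
python3 - <<'E'
from rel import *
here()
cv2.imwrite("pics/w2.png",env.camera("wrist"))
E
```

```text
t: 2.2
ee_pos: [0.5141, -0.2884, 0.0265]
tool_rot: [179.8, 0.1, 96.1]
force: [-0.6, 0.4, 0.3]
grip_width: 0.0552
t: 2.4
ee_pos: [0.5151, -0.2889, 0.0247]
tool_rot: [179.7, 0.2, 96.1]
force: [0.9, 0.0, -0.3]
grip_width: 0.0552
t 2.4 tool in bearers mm [ -13.1 -252.2] z 24.7 rot [179.71   0.22  96.14] F [ 0.9  0.  -0.3] w 0.0552
```

View pics/w2.png

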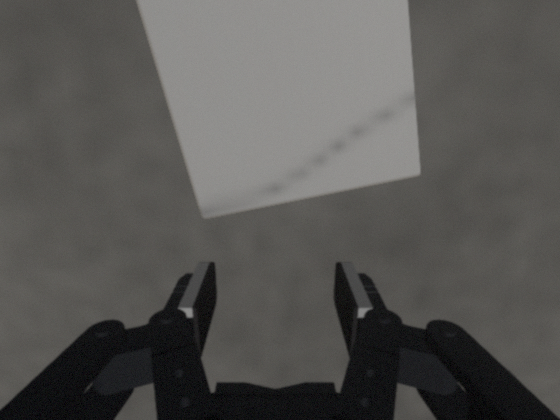

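```bash
python3 - <<'E'
from rel import *
P=env.camera_params("wrist");M=np.array(P["camera_from_world"])
d=.0552/(335-215)*P["fx"];print(P["fx"],d)
for u in(215,335):
    c=np.array([(u-P["cx"])/P["fx"]*d,(262-P["cy"])/P["fy"]*d,d]);w=M[:3,:3].T@(c-M[:3,3]);print(w, R2(YB).T@(w[:2]-O))
E
python3 rel.py -.008 -.247 .021
```

```text
339.67648331007797 0.15625118232263588
[ 0.48646177 -0.28334284  0.00822672] [-0.0410392  -0.24363874]
[ 0.54134375 -0.27743283  0.00851064] [ 0.01416006 -0.2436789 ]
t 2.45 tool in bearers mm [ -13.5 -251.9] z 24.3 rot [179.75   0.19  96.14] F [-0.  -0.4 -0.3] w 0.0553
turn [ 0.004  0.003 -0.001] shift [0.005  0.0055 0.0033]
```

```bash
python3 -m inch '[[0.004,0.003,-0.001,0.001,0.003,0,0.042],[0.004,0.003,-0.001,0.002,0.005,0.001,0.042],[0.004,0.003,-0.001,0.003,0.0055,0.001,0.042]]'
python3 -m inch '[[0,0,0,0,0,0.001,0.042],[0,0,0,0,0,0.001,0.042]]'
python3 rel.py -.008 -.200 .022
```

```text
t: 2.75
ee_pos: [0.5204, -0.285, 0.0233]
tool_rot: [180.0, 0.0, 96.2]
force: [0.2, 0.0, 0.3]
grip_width: 0.0422
t: 2.95
ee_pos: [0.5204, -0.2847, 0.0221]
tool_rot: [180.0, 0.0, 96.2]
force: [-0.4, 0.3, -0.7]
grip_width: 0.0422
t 2.95 tool in bearers mm [  -7.5 -248.7] z 22.1 rot [1.7998e+02 2.0000e-02 9.6230e+01] F [-0.4  0.3 -0.7] w 0.0422
turn [0.    0.    0.001] shift [ 0.0487 -0.0005  0.0001]
```

```bash
python3 -m inch '[[0,0,0,0.005,0,0,0.042],[0,0,0,0.010,0,0,0.042],[0,0,0,0.015,0,0,0.042],[0,0,0,0.019,0,0,0.042],[0,0,0,0.023,0,0,0.042]]'
python3 -m inch '[[0,0,0,0.004,0,0,0.042],[0,0,0,0.008,0,0,0.042],[0,0,0,0.011,0,0,0.042],[0,0,0,0.014,0,0,0.042]]'
python3 - <<'E'
from rel import *
here()
cv2.imwrite("pics/w3.png",env.camera("wrist"))
E
```

```text
t: 3.45
ee_pos: [0.518, -0.262, 0.0222]
tool_rot: [180.0, 0.1, 96.3]
force: [-0.6, -2.2, -1.2]
grip_width: 0.0425
t: 3.85
ee_pos: [0.5165, -0.248, 0.0222]
tool_rot: [180.0, 0.1, 96.3]
force: [-0.9, -2.7, -0.5]
grip_width: 0.0423
t 3.85 tool in bearers mm [  -7.4 -211.7] z 22.2 rot [1.7996e+02 9.0000e-02 9.6270e+01] F [-0.9 -2.7 -0.5] w 0.0423
```

View pics/w3.png

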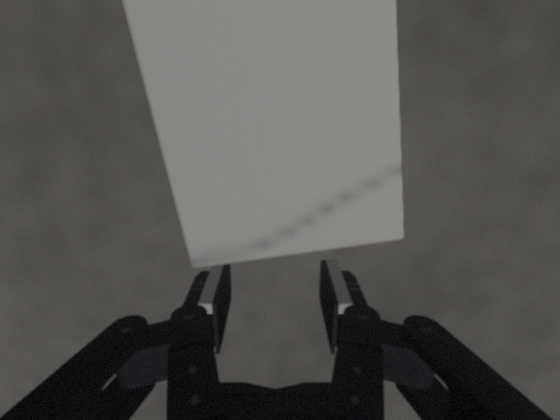

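The plate edge runs (193,267)–(403,238), so about 0.14 rad is still left, and the left fingertip is in contact. I'll continue.

```bash
python3 -m inch '[[0,0,0,0.004,0,0,0.042],[0,0,0,0.008,0,0,0.042],[0,0,0,0.012,0,0,0.042],[0,0,0,0.015,0,0,0.042]]'
python3 - <<'E'
from rel import *
here()
cv2.imwrite("pics/w4.png",env.camera("wrist"))
cv2.imwrite("pics/t4.png",cv2.resize(env.camera("top")[170:310,240:400],None,fx=4,fy=4,interpolation=cv2.INTER_CUBIC))
E
```

```text
t: 4.3
ee_pos: [0.5145, -0.232, 0.0222]
tool_rot: [180.0, 0.1, 96.3]
force: [-0.8, -2.4, -0.2]
grip_width: 0.0418
t 4.3 tool in bearers mm [  -7.6 -195.7] z 22.2 rot [1.7998e+02 5.0000e-02 9.6280e+01] F [-0.8 -2.4 -0.2] w 0.0418
```

View pics/w4.png

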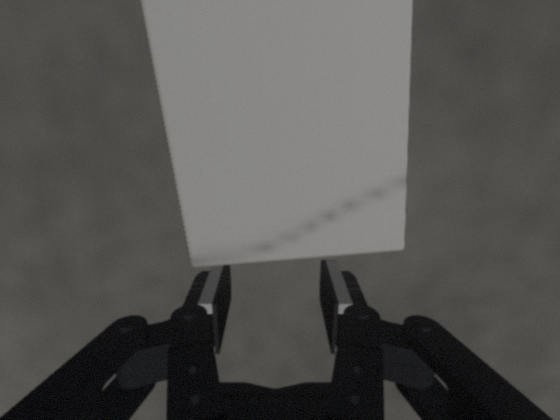

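View pics/t4.png

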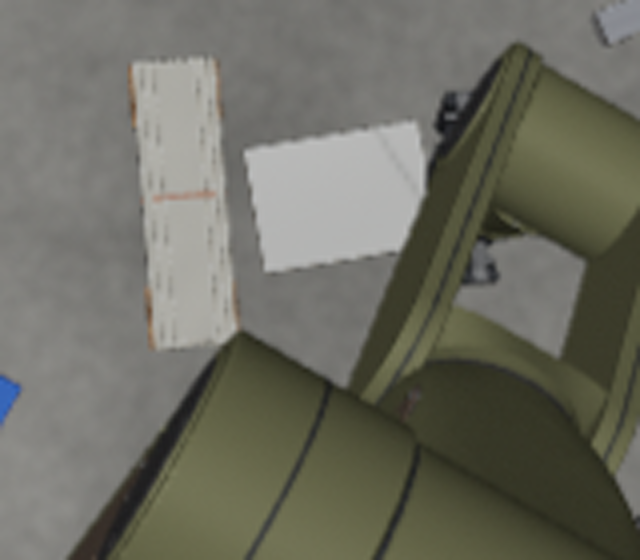

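```bash
python3 - <<'E'
from rel import *
P=env.camera_params("top")
s=lambda L:[(240+(x-1.5)/4,170+(y-1.5)/4) for x,y in L]
f=lambda P,px,z:((pix2w(P,px,z)[:,:2]-O)@R2(YB)*1e3).round(1)
print(f(P,s([(245,149),(417,122),(270,271)]),.016))
print(f(env.camera_params("wrist"),[(193,266),(404,249),(411,0),(142,0)],.016))
print(f(P,s([(132,62),(217,59),(238,332),(154,349)]),.045))
E
```

```text
[[  35.7  -47.9]
 [  45.7 -175.9]
 [ -55.   -58.9]]
[[ -42.9 -183.7]
 [  46.8 -175.6]
 [  37.7  -83.5]
 [ -52.5  -83.7]]
[[ 102.8   30.3]
 [ 100.2  -31. ]
 [ -96.6  -30.1]
 [-103.9   30.8]]
```

The plate centre is now about (-4.5,-116) mm in the bearer frame, with about 0.09 rad left, and both leading corners are inside the gap (±59). I'll continue straight.

```bash
python3 -m inch '[[0,0,0,0.004,0,0,0.042],[0,0,0,0.008,0,0,0.042],[0,0,0,0.011,0,0,0.042],[0,0,0,0.014,0,0,0.042]]'
python3 - <<'E'
from rel import *
here()
cv2.imwrite("pics/w5.png",env.camera("wrist"))
cv2.imwrite("pics/t5.png",cv2.resize(env.camera("top")[170:310,240:400],None,fx=4,fy=4,interpolation=cv2.INTER_CUBIC))
E
```

```text
t: 4.8
ee_pos: [0.5128, -0.2175, 0.0222]
tool_rot: [180.0, 0.0, 96.3]
force: [-0.8, -2.3, -0.8]
grip_width: 0.0422
t 4.8 tool in bearers mm [  -7.7 -181. ] z 22.2 rot [1.7999e+02 2.0000e-02 9.6280e+01] F [-0.8 -2.3 -0.8] w 0.0422
```

View pics/w5.png

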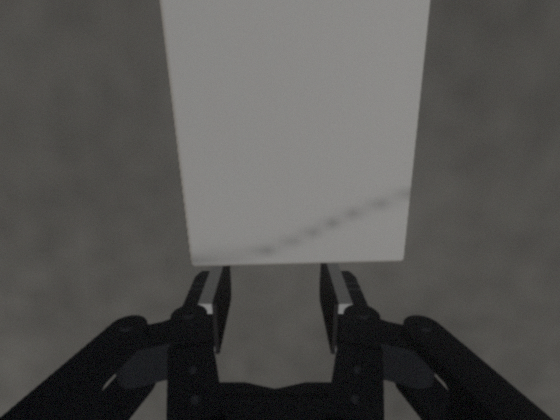

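View pics/t5.png

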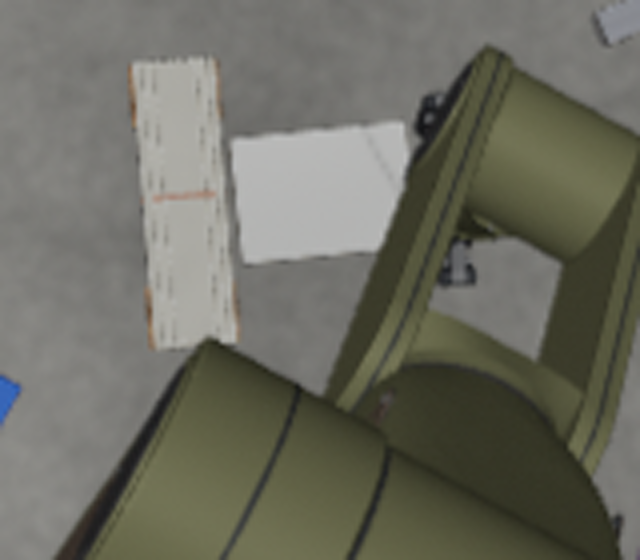

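The plate is nearly flush, with its edge running (191,266)–(405,261). I'll check the x offset.

```bash
cat > m.py <<'E'
from rel import *
f=lambda P,px,z:((pix2w(P,px,z)[:,:2]-O)@R2(YB)*1e3).round(1)
E
python3 - <<'E'
from m import *
P=env.camera_params("top")
s=lambda L:[(240+(x-1.5)/4,170+(y-1.5)/4) for x,y in L]
print(f(P,s([(232,138),(404,122),(245,264)]),.016))
print(f(env.camera_params("wrist"),[(191,265),(405,261),(431,0),(161,0)],.016))
E
```

```text
[[  44.5  -39. ]
 [  46.4 -166.4]
 [ -48.5  -41. ]]
[[ -43.9 -168.5]
 [  47.8 -166.5]
 [  44.4  -68.7]
 [ -46.2  -68.9]]
```

The plate is centred in x to within 1 mm, with its centre at y≈-103. I'll push straight in, then stop short to measure.

```bash
python3 -m inch '[[0,0,0,0.007,0,0,0.042],[0,0,0,0.014,0,0,0.042],[0,0,0,0.021,0,0,0.042],[0,0,0,0.028,0,0,0.042],[0,0,0,0.035,0,0,0.042]]'
python3 rel.py -.0077 -.09 .022
python3 -m inch '[[0,0,0,0.007,0,0,0.042],[0,0,0,0.014,0,0,0.042],[0,0,0,0.021,0,0,0.042],[0,0,0,0.028,0,0,0.042],[0,0,0,0.035,0,0,0.042]]'
python3 rel.py -.0077 -.09 .022
python3 - <<'E'
from rel import *
cv2.imwrite("pics/w6.png",env.camera("wrist"))
cv2.imwrite("pics/t6.png",cv2.resize(env.camera("top")[170:310,220:380],None,fx=4,fy=4,interpolation=cv2.INTER_CUBIC))
E
```

```text
t: 5.4
ee_pos: [0.5089, -0.1815, 0.0222]
tool_rot: [180.0, -0.0, 96.3]
force: [0.8, -2.9, -0.9]
grip_width: 0.042
t 5.4 tool in bearers mm [  -7.7 -144.9] z 22.2 rot [ 1.7999e+02 -3.0000e-02  9.6280e+01] F [ 0.8 -2.9 -0.9] w 0.042
turn [ 0.    -0.     0.002] shift [0.0549 0.0001 0.0002]
t: 5.9
ee_pos: [0.505, -0.1462, 0.0222]
tool_rot: [180.0, -0.0, 96.3]
force: [0.5, -2.4, -0.6]
grip_width: 0.0417
t 5.9 tool in bearers mm [  -7.8 -109.2] z 22.2 rot [ 1.7999e+02 -3.0000e-02  9.6290e+01] F [ 0.5 -2.4 -0.6] w 0.0417
turn [ 0.    -0.001  0.002] shift [0.0192 0.0002 0.0002]
```

View pics/w6.png

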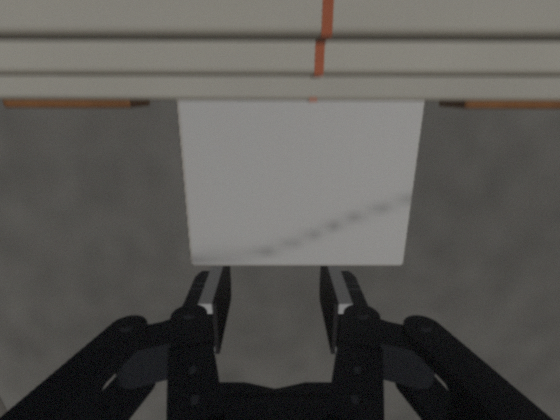

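View pics/t6.png

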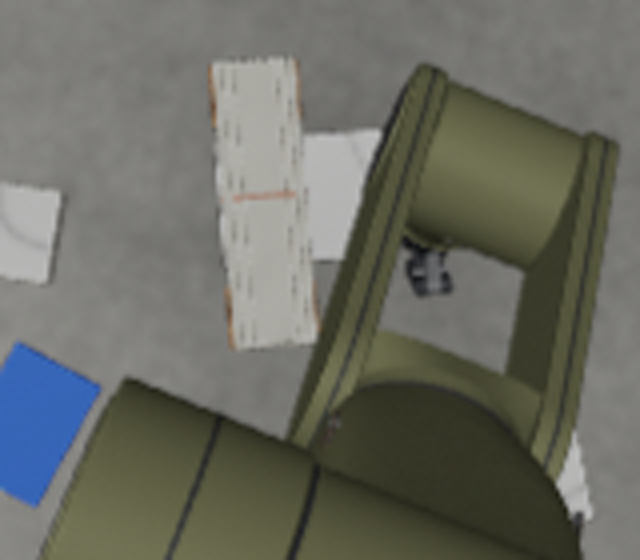

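The plate is square and centred between the bearers. Its near edge is at row 265 and the cornice's lower edge at row 100. I'll measure the remaining distance.

```bash
python3 - <<'E'
from m import *
P=env.camera_params("wrist")
print("plate near",f(P,[(191,265),(404,265)],.016))
print("plate at cornice",f(P,[(179,101),(424,101)],.016))
print("cornice lower edge",f(P,[(170,100),(430,100)],.021))
print("bearer inner top-corners?",f(P,[(131,99),(464,99)],.021))
print("bearer inner bottom",f(P,[(149,105),(440,105)],.0))
E
python3 rel.py -.0077 -.08 .022
```

```text
plate near [[-44.4 -96.4]
 [ 47.1 -96.2]]
plate at cornice [[-43.7 -29.1]
 [ 46.1 -28.9]]
cornice lower edge [[-45.5 -28.7]
 [ 46.  -28.5]]
bearer inner top-corners? [[-59.1 -28.4]
 [ 57.9 -28.1]]
bearer inner bottom [[-60.5 -31.1]
 [ 59.6 -30.8]]
t 6.0 tool in bearers mm [  -8.3 -108.4] z 22.1 rot [-1.7996e+02 -1.0000e-01  9.6310e+01] F [ 1.3  0.4 -0.6] w 0.0418
turn [-0.001 -0.002  0.002] shift [0.0284 0.0006 0.0002]
```

```bash
python3 -m inch '[[0,0,0,0.006,0,0,0.042],[0,0,0,0.012,0,0,0.042],[0,0,0,0.018,0,0,0.042],[0,0,0,0.023,0,0,0.042],[0,0,0,0.027,0,0,0.042]]'
python3 - <<'E'
from rel import *
here()
cv2.imwrite("pics/w7.png",env.camera("wrist"))
cv2.imwrite("pics/t7.png",cv2.resize(env.camera("top")[170:310,220:380],None,fx=4,fy=4,interpolation=cv2.INTER_CUBIC))
cv2.imwrite("pics/s7.png",cv2.resize(env.camera("scene")[150:290,160:340],None,fx=4,fy=4,interpolation=cv2.INTER_CUBIC))
E
```

```text
t: 6.5
ee_pos: [0.5014, -0.1181, 0.0222]
tool_rot: [-180.0, -0.1, 96.3]
force: [-0.2, -2.9, -0.2]
grip_width: 0.0422
t 6.5 tool in bearers mm [ -8.3 -80.9] z 22.2 rot [-1.7995e+02 -1.0000e-01  9.6330e+01] F [-0.2 -2.9 -0.2] w 0.0422
```

View pics/w7.png

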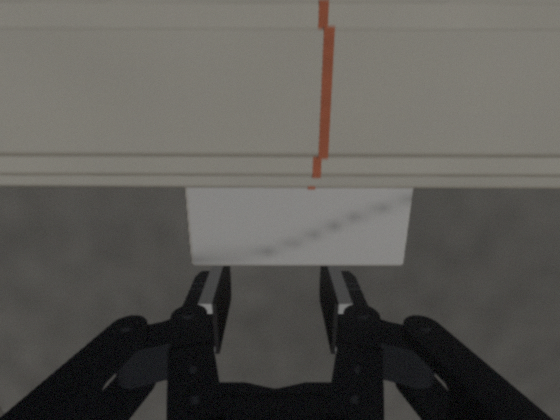

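View pics/t7.png

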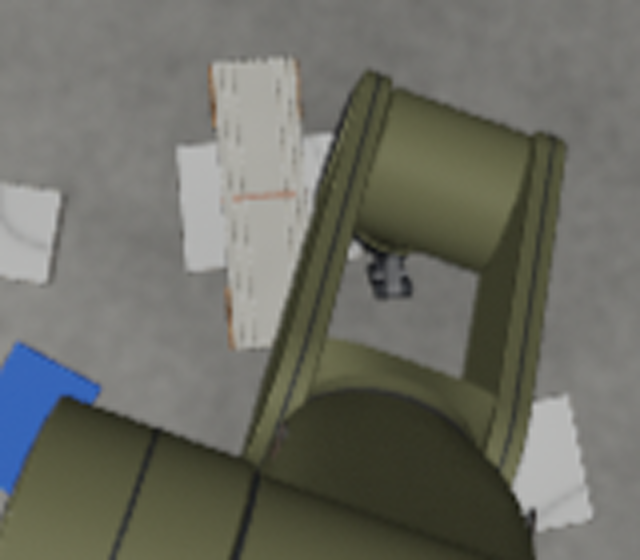

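View pics/s7.png

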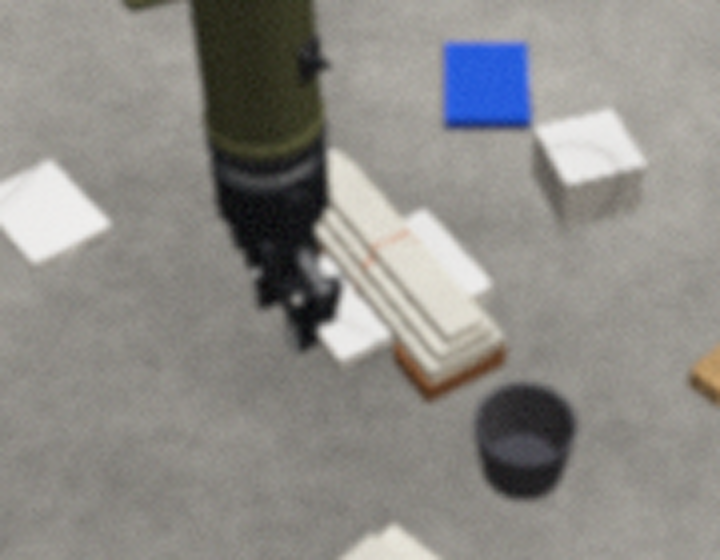

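```bash
python3 - <<'E'
from m import *
P=env.camera_params("wrist")
print("plate near",f(P,[(191,265),(404,265)],.016))
print("cornice lower edge",f(P,[(170,188),(430,188)],.021),f(P,[(170,185),(430,185)],.026))
P=env.camera_params("top")
s=lambda L:[(220+(x-1.5)/4,170+(y-1.5)/4) for x,y in L]
print("far end",f(P,s([(177,148),(188,272)]),.016))
print("cornice left edge (z.021..059)",f(P,s([(210,65),(234,348)]),.021),f(P,s([(300,62)]),.021))
E
```

```text
plate near [[-44.9 -68.6]
 [ 46.6 -68.3]]
cornice lower edge [[-49.  -33. ]
 [ 50.3 -32.7]] [[-47.3 -30.4]
 [ 47.8 -30.2]]
far end [[ 44.8  60.5]
 [-46.4  59.5]]
cornice left edge (z.021..059) [[ 103.4   31.6]
 [-104.1   30.4]] [[100.5 -34.4]]
```

The near edge is at -68.5 and the far end at +60, so it is 3–4 mm short. I'll push 3.5 mm more, then back away.

```bash
python3 -m inch '[[0,0,0,0.002,0,0,0.042],[0,0,0,0.0035,0,0,0.042],[0,0,0,0.0035,0,0,0.042]]'
python3 rel.py -.0083 -.077 .022
python3 -m inch '[[0,0,0,-0.01,0,0,0.042],[0,0,0,-0.025,0,0,0.042],[0,0,0,-0.045,0,0,0.042],[0,0,0,-0.065,0,-0.02,0.042],[0,0,0,-0.08,0,-0.06,0.042]]'
python3 -m inch '[[0,0,0,-0.02,0,-0.04,0.042],[0,0,0,-0.06,0,-0.06,0.042],[0,0,0,-0.1,0,-0.08,0.042],[0,0,0,-0.14,0,-0.09,0.042],[0,0,0,-0.16,0,-0.09,0.042]]'
python3 - <<'E'
from rel import *
here()
cv2.imwrite("pics/w8.png",env.camera("wrist"))
cv2.imwrite("pics/t8.png",cv2.resize(env.camera("top")[170:310,220:380],None,fx=4,fy=4,interpolation=cv2.INTER_CUBIC))
cv2.imwrite("pics/s8.png",cv2.resize(env.camera("scene")[150:290,160:340],None,fx=4,fy=4,interpolation=cv2.INTER_CUBIC))
E
```

```text
t: 6.95
ee_pos: [0.5007, -0.1142, 0.0221]
tool_rot: [-179.9, -0.2, 96.3]
force: [0.7, -0.9, -0.6]
grip_width: 0.042
t 6.95 tool in bearers mm [ -8.7 -77. ] z 22.1 rot [-1.7991e+02 -1.6000e-01  9.6320e+01] F [ 0.7 -0.9 -0.6] w 0.042
turn [-0.002 -0.003  0.002] shift [0.     0.0004 0.0001]
t: 7.45
ee_pos: [0.5075, -0.1951, 0.0799]
tool_rot: [-179.6, -0.4, 96.3]
force: [0.3, -0.6, 0.1]
grip_width: 0.0421
t: 7.95
ee_pos: [0.5266, -0.3601, 0.1712]
tool_rot: [-179.8, -0.1, 96.1]
force: [0.7, -0.7, 0.1]
grip_width: 0.0419
t 7.95 tool in bearers mm [  -9.4 -324.3] z 171.2 rot [-1.798e+02 -8.000e-02  9.609e+01] F [ 0.7 -0.7  0.1] w 0.0419
```

View pics/w8.png

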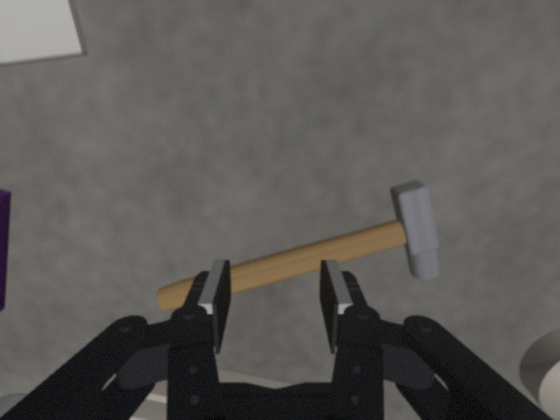

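View pics/t8.png

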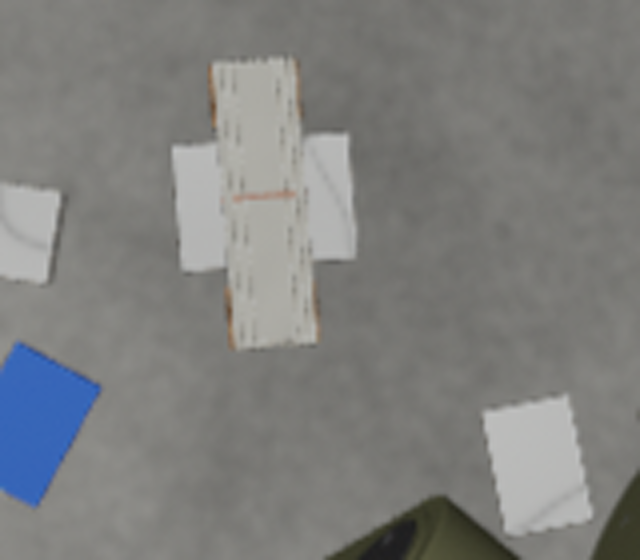

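View pics/s8.png

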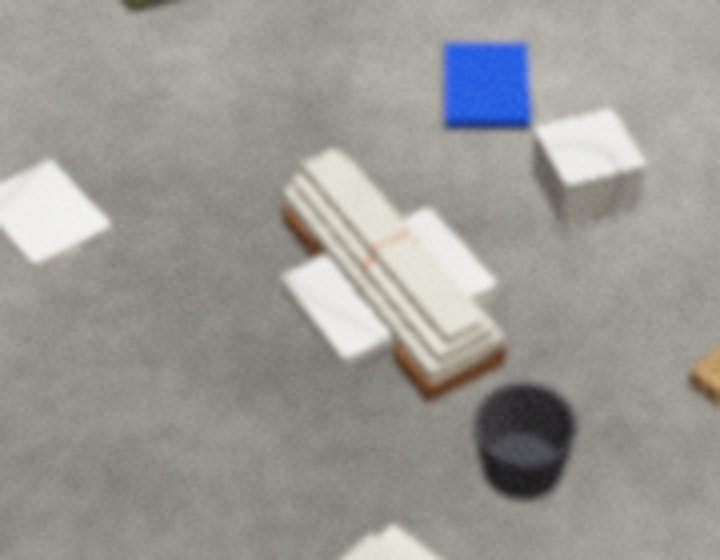

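```bash
python3 - <<'E'
from m import *
P=env.camera_params("top")
s=lambda L:[(220+(x-1.5)/4,170+(y-1.5)/4) for x,y in L]
pl=s([(172,147),(349,134),(356,259),(181,272)]);co=s([(210,65),(297,59),(319,342),(234,349)])
def rep(n,P,px,z,a,b):
    r,e=fit(P,px,z,rect(a,b),[.5,-.03,.1]);print(n,z,"bearer mm",((R2(YB).T@(r[:2]-O))*1e3).round(1),"yaw",r[2].round(3),"res px",round(e,2))
rep("plate",P,pl,.016,.092,.13)
for z in(.021,.03,.04):rep("cornice",P,co,z,.208,.06)
# scene: plate corners visible and cornice underside corners
Q=env.camera_params("scene")
q=lambda L:[(160+(x-1.5)/4,150+(y-1.5)/4) for x,y in L]
# plate: (-x,-y)=(282,276), (+x,-y)=(347,361), (+x,+y)=(497,286) order for loc
def fit3(px,loc,z):
    r,e=fit(Q,px,z,loc,[.5,-.03,.1]);print("scene",((R2(YB).T@(r[:2]-O))*1e3).round(1),r[2].round(3),round(e,2))
fit3(q([(347,361),(282,276),(497,286)]),[(.046,-.065),(-.046,-.065),(.046,.065)],.016)
fit3(q([(430,377),(284,200),(505,338)]),[(.104,-.03),(-.104,-.03),(.104,.03)],.021)
E
```

```text
plate 0.016 bearer mm [-0.4 -0.4] yaw 0.1 res px 0.37
cornice 0.021 bearer mm [-0.8 -0.5] yaw 0.109 res px 0.7
cornice 0.03 bearer mm [-1.1 -0.2] yaw 0.109 res px 0.63
cornice 0.04 bearer mm [-1.5  0.2] yaw 0.109 res px 0.57
scene [ 4.3 -2.2] 0.107 0.61
scene [-5.5  2.4] 0.121 0.63
```

The top camera shows the plate centred to about 0.5 mm and square within 0.01 rad, and the cornice has not moved. The hand is clear, so I'm handing in.

```bash
python3 -c "
from cell import env
print(env.finish_job())"
```

```text
the job is handed in; nothing more can be done
None
```

The plate now lies under the cornice between the bearers. I pushed the large white plate from the right with two spread fingertips until its end was flush with them, then straight in, and backed the hand away.

**Last checks from the top camera:**
- **Plate position:** its centre is within about 1 mm of the cornice's middle in both directions.
- **Squareness:** the plate is at yaw 0.100 and the cornice at 0.109, so they agree within about 0.01 rad.
- **Cornice:** its outline is at the same pixels as before the push.
- **Hand:** it is clear, with the fingers touching nothing. The force readings while pushing stayed around 3 N.
- **Bystanders:** nothing in the final views looked disturbed. I did not measure each bystander.

**One check disagreed:** a rough fit from the blurrier scene view put the plate about 4.6 mm off in the sliding direction and about 10 mm off across. That fit used only three hand-read corners for each object. I trusted the top view, and both readings are within the limits.

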